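# Clear the wax block and the rim piece, then click and lay out the drawing pencil

### The job

The push-button drawing pencil lies in the tool tray under a grey wax block, and someone has left the creamware rim piece on top of the brass pencil rest: first clear both away, standing the wax block flat on the cork mat and laying the rim piece flat in the finds tray without dropping it. Then take the pencil, push its end button fully home against the wooden ledge at the back of the table so that the point is out and stays out, and lay the pencil level in both forks of the rest. Leave everything else on the table where it is.

Things in the scene. Friction and masses are not known exactly. Their poses are not given: they have to be found in the camera images.
- wax_mid (a point): centre of the block of hard grey modelling wax, 130 mm long (its x) by 55 mm wide (its y) by 30 mm high (z up), 0.2 kg. At first it bridges the tool tray, its ends resting on the tray's two long rims, over the pencil.
- rim_mid (a point): middle of the creamware plate rim piece, a flat curved strip 7 mm thick (this point 3.5 mm above its underside), 48 mm wide here from its concave break (-y side) to its convex edge (+y side, with a bead 2.5 mm higher), 125 mm long along x, both ends bent toward -y (mean radius 115 mm). 90 g, balanced 5 mm to -y of here. At first it lies on the four prong tops of the rest, about along the rest's x.
- pencil_mid (a point): centre of the pencil's six-sided barrel, 13 mm across the flats, 15 mm across the corners, 120 mm long along its x; a 16 mm steel cone with the point is on the -x end, and a 9 mm steel push button stands 11 mm out of the +x end. Lying down its axis is 6.5 mm above what it lies on. 40 g. At first it lies in the tool tray, button away from the robot.
- pencil_core (a joint): how far the pencil's button is pushed in, m: 0 is out (point hidden), 0.006 is fully in (point out). It needs about 4 N along the axis and stays where it is left.
- tool_tray: dark wooden tool tray, 220 mm (x) by 116 mm (y), rims 22 mm high, walls 5 mm, inner floor 5 mm above the table; origin at the centre of its underside. Fixed.
- pencil_rest: brass pencil rest, origin at the centre of its underside: base 100 (x) by 40 by 6 mm, and two forks 8 mm thick at x = +40 and -40 mm. Each fork has a flat seat 24 mm high between two prongs (22 mm gap in y, prongs 8 mm thick, tops 40 mm high). The laid pencil lies along x in both forks, its axis about 31 mm up. Fixed.
- cork_mat: flat cork mat, 200 mm (x) by 160 mm (y), 4 mm thick; origin at the centre of its underside. The brass weight stands on its -x part; the +x part is free. Fixed.
- finds_tray: plywood finds tray, 220 mm (x) by 180 mm (y), walls 6 mm thick and 24 mm high, lined inner floor 6 mm above the table; origin at the centre of its underside. A small body sherd lies in its -x part; the +x part is free. Fixed.
- ledge: straight wooden ledge screwed across the back of the table, 920 mm long (y), 18 mm thick (x), 45 mm high; origin at the centre of its underside, so its front face, toward the robot, is 9 mm from the origin on the -x side. Fixed.
- clip_stand: brass spring clip stand holding a red-slipped sherd upright, 76 mm across the base, 137 mm high, standing before the ledge; origin under the base. Leave alone.
- probe_tin: tin of steel dental probes, 68 mm across, 148 mm high with the probes, standing before the ledge; origin under its centre. Leave alone.
- adhesive: amber jar of adhesive, 54 mm across, 115 mm high, standing before the ledge; origin under its centre. Leave alone.
- brush_jar: glass jar of brushes, 62 mm across, 145 mm high with the brushes, standing before the ledge; origin under its centre. Leave alone.
- brass_weight: brass weight with a knob, 32 mm across, 45 mm high, on the cork mat; origin under its centre. Leave alone.
- body_sherd: small brown body sherd, about 45 by 42 mm, 8 mm thick, in the finds tray; all within 35 mm of its origin, which lies under it. Leave alone.
- caliper: steel caliper lying on the left side of the table, 160 mm long (x), 8 mm high; origin under its beam. Leave alone.
- loupe: black standing loupe on the right side of the table, 48 mm across, 42 mm high; origin under its centre. Leave alone.
Mind the look-alikes: they are no part of the job. Of the things that look like the part that bears wax_mid, the largest one is meant. Leave any black look-alike of the part that bears rim_mid alone.

How it is judged:
By the outcome, as a careful person would: the job done as asked, in the order asked, and still so for the second after the job is handed in, with the robot touching nothing.
It also fails if it takes over 70 s, if anything falls off the work surface, if the arm or the gripper's body presses on something with over 40 N, if the wrist force passes 120 N, or if a joint passes its speed limit or range.

### The arm

A 6-joint arm with a two-finger parallel gripper is mounted at the origin on the work surface. World frame = base frame: x ahead of the robot, y to its left, z up, the work surface at z = 0. Lengths are in m, angles in degrees, forces in N, time in s.
With the tool pointing down it reaches from about 0.325 to 0.85 m from the base axis. Payload 15.5 kg.
Tool frame: the origin (TCP) lies at the very end of the fingers, on their centre line; the grasp point (between the pads) lies arm.grip_depth behind it (arm.grip_depth is the distance from the TCP to the grasp point, in m); z points along the fingers, y is the direction in which the jaws open and shut (so a half turn about z gives the same grasp; the last joint's range is limited). The gripper opens to 91 mm and grips with 3 to 60 N. Pads are 32 mm wide; open, the fingers measure 118 mm over their backs; the gripper's body (76 mm by 178 mm) begins 60 mm behind the grasp point.
Start: joints at [-73.195, 28.281, 77.091, -0, 74.628, -5.472], TCP at [0.237, -0.578, 0.214] pointing down, gripper open.
Joint ranges: [-166.48, 166.48], [-47.26, 123.95], [12.59, 153.08], [-70.14, 250.14], [6.76, 159.57], [-176.63, 176.63]. Speed limits (degrees/s): [108.29, 108.29, 147.25, 172.46, 172.46, 172.46].

### API

Orientations are given as a 3x3 rotation matrix whose columns are the frame's x, y, z axes.
In Python, from rig import arm gives the robot as it stands. Calls block until the motion is done:
- arm.move_to(position, orientation): joint-space move of the TCP to a pose.
- arm.move_l(position, orientation=None, feed=0.15): straight line of the TCP; orientation=None keeps the orientation; feed is the mean speed in m/s.
- arm.move_joints(angles): joint-space move.
- arm.grip(opening): finger opening in m; the grip force is fixed at half the most; returns when the fingers have stopped.
- arm.sleep(seconds).
- arm.solve_ik(position, orientation): joint angles nearest the present ones, or None.
- arm.snapshot(name): name is "side" or "top"; returns the picture (480x640x3 uint8, red, green, blue); there is no depth.
- arm.get_calibration(name): a dict with "intrinsics" (3x3 intrinsics, pixels), "k1" (the pictures are not rectified: a ray, as slopes to the right and down, at radius r is drawn at 1 + k1 r^2 times it, then the intrinsics apply), "cam_to_world" (4x4, takes a point from camera to world coordinates). Camera axes: x right, y down, z forward; pixel columns grow to the right and rows downward; lengths in m; the calibration is good to about 2 mm. A picture is of the moment at which its call begins. get_calibration takes no time and is no camera call.
A pose or a line that the arm cannot do raises arm.Unreachable and nothing moves.
- arm.sign_off(): hands the job in, once; it reports no verdict.
Readings, each from a call of its own:
- arm.current_t(): time.
- arm.current_joint_positions(): joint angles.
- arm.current_dq(): joint speeds.
- arm.current_tau(): joint torques, N m.
- arm.current_ee_pos(): TCP position.
- arm.current_tool_rot(): TCP orientation.
- arm.current_force(): force on the tool from outside, world axes, zero at the start.
- arm.current_torque(): the same for the moment, N m.
- arm.current_width(): finger opening in m.
Only numpy, scipy, OpenCV 4.12 (cv2) and the standard library are available. Lean on these libraries where they do the work, as an engineer would, in place of code of your own. Each camera call takes 0.05 s, during which the arm holds its last target. There are 200 camera calls.

## Working session

There is one attempt and no reset: what is moved stays moved. The work goes in short steps, each a Python script; the robot and the scene stay as the last script left them, time stands still between calls to the robot, and variables do not carry over. Pictures are saved under pics/ and viewed, about 8 in all and at most 12, crops included, and the job is handed in when it is done.

```bash
mkdir -p pics; ls
python3 - <<'E'
from rig import arm
import cv2, numpy as np
for n in("top","side"):
    im=arm.snapshot(n); cv2.imwrite(f"pics/{n}0.png",im[:,:,::-1])
    c=arm.get_calibration(n); print(n,np.round(c["intrinsics"],1).tolist(),c["k1"],np.round(c["cam_to_world"],3).tolist())
print(arm.grip_depth,arm.current_t(),arm.current_width())
E
```

```text
pics
top [[571.7, 0.0, 312.4], [0.0, 571.7, 243.5], [0.0, 0.0, 1.0]] -0.12792461848716724 [[0.013, -0.996, 0.086, 0.354], [-1.0, -0.014, -0.019, 0.007], [0.021, -0.086, -0.996, 1.692], [0.0, 0.0, 0.0, 1.0]]
side [[525.2, 0.0, 308.4], [0.0, 525.2, 232.3], [0.0, 0.0, 1.0]] -0.02722992149337007 [[0.903, -0.27, 0.335, -0.09], [-0.431, -0.581, 0.691, -1.205], [0.008, -0.768, -0.64, 1.198], [0.0, 0.0, 0.0, 1.0]]
0.0188 0.1 0.0916850595836048
```

View pics/top0.png

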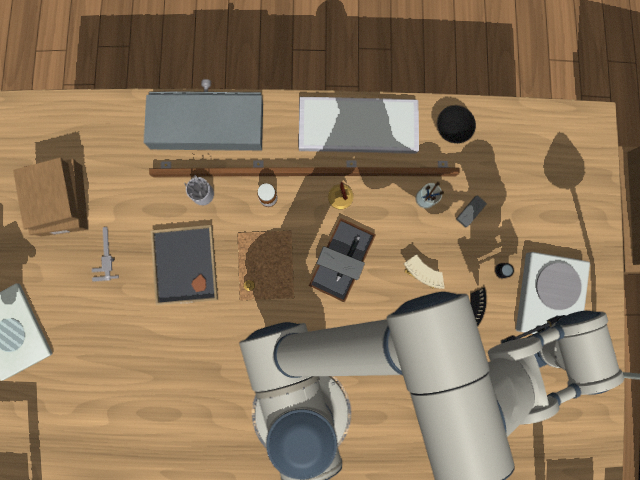

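View pics/side0.png

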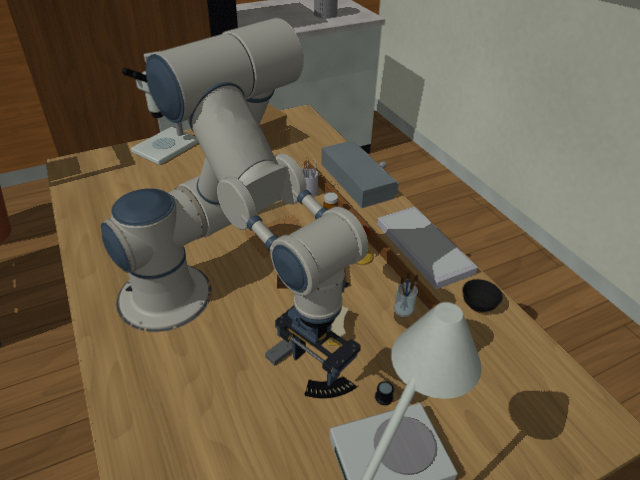

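Top view: the tool tray is at (343,258) with a grey block across it. The cream rim strip is at (424,270) and a black look-alike scale at (478,305). Other grey blocks are at (470,210) in the top view and (280,352) in the side view. The cork mat is at (265,265), the finds tray at (184,262) and the ledge at row ~170. I'll make helpers, then a close crop.

```bash
cat > h.py <<'E'
from rig import arm
import cv2, numpy as np
def K(n):
    c=arm.get_calibration(n); return c["intrinsics"],c["k1"],c["cam_to_world"]
def ray(n,u,v):
    k,k1,T=K(n); d=np.array([(u-k[0,2])/k[0,0],(v-k[1,2])/k[1,1]]); s=d.copy()
    for _ in range(20): s=d/(1+k1*(s@s))
    return T[:3,3],T[:3,:3]@np.array([s[0],s[1],1])
def plane(n,u,v,z):
    o,d=ray(n,u,v); return o+d*(z-o[2])/d[2]
def proj(n,p):
    k,k1,T=K(n); c=T[:3,:3].T@(np.asarray(p)-T[:3,3]); s=c[:2]/c[2]; s=s*(1+k1*(s@s))
    return k[0,0]*s[0]+k[0,2],k[1,1]*s[1]+k[1,2]
def R(a):  # tool down, jaws (y) along world angle a (deg)
    a=np.radians(a); y=np.array([np.cos(a),np.sin(a),0]); z=np.array([0,0,-1.]); return np.array([np.cross(y,z),y,z]).T
def save(n,f,box=None,s=1):
    im=arm.snapshot(n)
    cv2.imwrite(f"pics/full_{f}.png",im[:,:,::-1])
    if box: x0,y0,x1,y1=box; im=im[y0:y1,x0:x1]
    cv2.imwrite(f"pics/{f}.png",cv2.resize(im,None,fx=s,fy=s,interpolation=cv2.INTER_CUBIC)[:,:,::-1])
def rect(im,lo,hi,box):
    """minAreaRect of the largest HSV-mask blob in the box"""
    x0,y0,x1,y1=box; m=cv2.inRange(cv2.cvtColor(im[y0:y1,x0:x1],cv2.COLOR_RGB2HSV),lo,hi)
    c=max(cv2.findContours(m,0,1)[0],key=cv2.contourArea)
    return c.reshape(-1,2)+[x0,y0],cv2.boxPoints(cv2.minAreaRect((c+[x0,y0]).astype(np.float32)))
E
python3 - <<'E'
import cv2
im=cv2.imread("pics/top0.png")
cv2.imwrite("pics/c1.png",cv2.resize(im[200:325,300:500],None,fx=4,fy=4,interpolation=cv2.INTER_CUBIC))
from h import *
for p in [(150,171),(459,171),(150,176),(459,176)]: print(plane("top",*p,.045))
rgb=im[:,:,::-1]
for p in [(340,261),(332,258),(470,210),(355,235),(424,272)]: print(p,cv2.cvtColor(im,cv2.COLOR_BGR2HSV)[p[1],p[0]])
E
```

```text
[0.70393473 0.45556254 0.045     ]
[ 0.71901903 -0.45827023  0.045     ]
[0.68895646 0.45486735 0.045     ]
[ 0.70388453 -0.45799388  0.045     ]
(340, 261) [ 75   5 106]
(332, 258) [ 50   7 103]
(470, 210) [ 45   5 103]
(355, 235) [105  18  83]
(424, 272) [ 23  48 219]
```

View pics/c1.png

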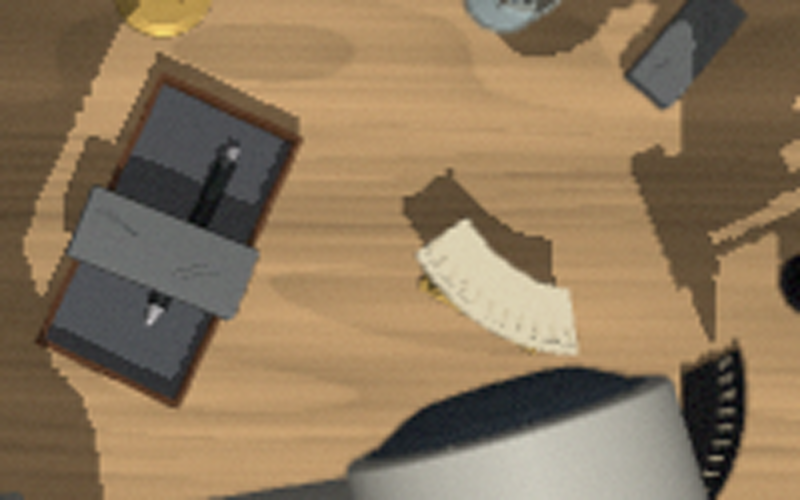

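The crop shows the wax corners at (97,187), (259,254), (234,319) and (68,252). The pencil's button is at (232,152) and its tip at (150,318). The rim corners are (467,218), (571,288), (577,354) and (418,252), convex toward the robot. The candidates for the wax are the block on the tray at full px (340,263), which is the largest and bridges the tray, and the small blocks at top (471,210) and side (280,352). For the rim piece they are the cream strip at (424,270) and the black strip at (478,305). I choose the tray block and the cream strip.

Run:
```python
from h import *
im=cv2.imread("pics/top0.png")[:,:,::-1].copy()
f=lambda x,y,z: plane("top",x/4+300-.375,y/4+200-.375,z)
def show(n,P):
    P=np.array(P); print(n,"mid",P.mean(0).round(4),"sides",[np.linalg.norm(P[i]-P[i-1]).round(4) for i in range(len(P))],"dirs",[np.degrees(np.arctan2(*(P[i]-P[i-1])[1::-1])).round(1) for i in range(len(P))])
show("wax",[f(*p,.052) for p in[(97,187),(259,254),(234,319),(68,252)]])
show("tray",[f(*p,.022) for p in[(162,76),(300,138),(177,405),(41,342)]])
show("pencil",[f(232,152,.0115),f(150,318,.0115)])
# small block
show("small",[f(*p,.02) for p in[(627,74),(690,0),(745,15),(665,108)]])
# rim
x0,y0,x1,y1=398,245,450,292
hsv=cv2.cvtColor(im,cv2.COLOR_RGB2HSV)[y0:y1,x0:x1]
m=cv2.inRange(hsv,(15,20,170),(40,75,255)); m=cv2.morphologyEx(m,cv2.MORPH_OPEN,np.ones((3,3),np.uint8))
c=max(cv2.findContours(m,0,cv2.CHAIN_APPROX_NONE)[0],key=cv2.contourArea).reshape(-1,2)+[x0,y0]
mm=np.zeros(m.shape,np.uint8); cv2.drawContours(mm,[(c-[x0,y0]).reshape(-1,1,2)],-1,255,-1)
ys,xs=np.nonzero(mm); Q=np.array([plane("top",x+x0,y+y0,.045)[:2] for x,y in zip(xs,ys)])
ctr=Q.mean(0); w,v=np.linalg.eigh(np.cov(Q.T)); print("rim n",len(Q),"ctr",ctr,"std",np.sqrt(w),"ang",np.degrees(np.arctan2(v[1,1],v[0,1])))
e=(Q-ctr)@v; print("ext",e.min(0),e.max(0), "v0",v[:,0])
# concave/convex arc at midline
s=e[np.abs(e[:,1])<.006]; print("mid strip",s[:,0].min(),s[:,0].max())
# trays
for n,P,z in [("cork",[(238,232),(293,231),(294,299),(239,301)],.004),("finds",[(152,227),(213,222),(216,300),(156,303)],.024)]:
    show(n,[plane("top",*p,z) for p in P])
print("sherd",plane("top",198,284,.01),"weight",plane("top",249,286,.03))
cv2.imwrite("pics/c2.png",cv2.resize(im[150:320,80:300],None,fx=3.5,fy=3.5,interpolation=cv2.INTER_CUBIC)[:,:,::-1])
```

```text
wax mid [ 0.4412 -0.1074  0.052 ] sides [np.float64(0.0513), np.float64(0.1262), np.float64(0.0502), np.float64(0.1286)] dirs [np.float64(-23.3), np.float64(-111.7), np.float64(159.3), np.float64(68.8)]
tray mid [ 0.4527 -0.1137  0.022 ] sides [np.float64(0.2149), np.float64(0.1115), np.float64(0.2162), np.float64(0.1092)] dirs [np.float64(-23.8), np.float64(-113.5), np.float64(155.6), np.float64(65.9)]
pencil mid [ 0.4571 -0.1298  0.0115] sides [np.float64(0.1371), np.float64(0.1371)] dirs [np.float64(-25.8), np.float64(154.2)]
small mid [ 0.6006 -0.4974  0.02  ] sides [np.float64(0.0381), np.float64(0.0753), np.float64(0.0437), np.float64(0.0952)] dirs [np.float64(48.9), np.float64(-40.8), np.float64(-103.9), np.float64(138.7)]
rim n 667 ctr [ 0.41603258 -0.35211448] std [0.01374972 0.03451817] ang 55.55508986124797
ext [-0.02987043 -0.0698578 ] [0.02702796 0.06445828] v0 [-0.82467041  0.56561358]
mid strip -0.020651859906441517 0.02675256739111918
cork mid [0.4326 0.1102 0.004 ] sides [np.float64(0.204), np.float64(0.1633), np.float64(0.2011), np.float64(0.1619)] dirs [np.float64(2.1), np.float64(-88.1), np.float64(-178.3), np.float64(92.9)]
finds mid [0.4363 0.3492 0.024 ] sides [np.float64(0.2237), np.float64(0.1816), np.float64(0.2286), np.float64(0.1764)] dirs [np.float64(5.0), np.float64(-84.6), np.float64(-176.3), np.float64(93.9)]
sherd [0.37526694 0.30892574 0.01      ] weight [0.37155146 0.15671803 0.03      ]
```

View pics/c2.png

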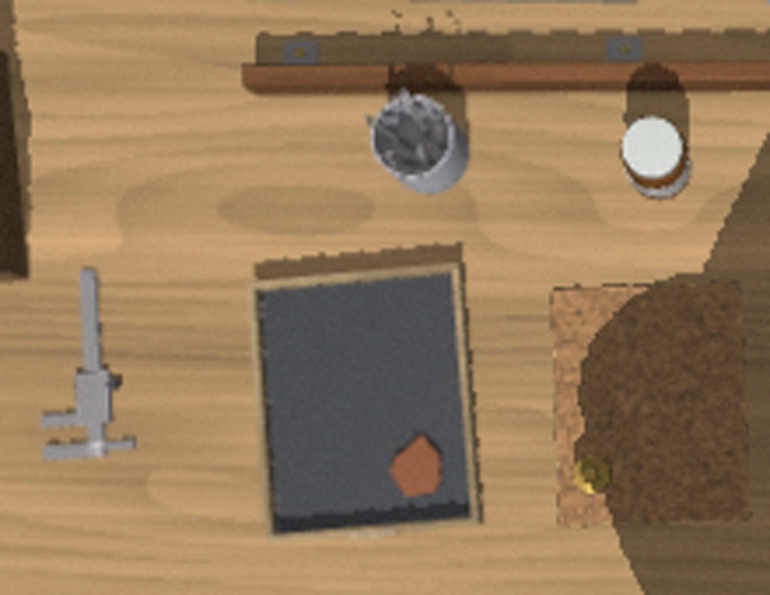

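Crop: the finds tray's brown sherd is at crop (417,468) and its +x part is free. The brass weight is at (592,474) on the mat. The ledge's front top edge is at crop row 64, front bottom ~92. Measured sizes agree with the given ones: wax 127×51 mm, mat 202×162, tray 216×110, rim width 47. Next I clear the wax.

```bash
cat >> h.py <<'E'
def best(p,a):
    "orientation for jaw angle a (mod 180) with least joint travel"
    q0=arm.current_joint_positions(); o=[]
    for b in (a,a+180):
        q=arm.solve_ik(p,R(b))
        if q is not None: o.append((np.abs(np.array(q)-q0).max(),b))
    return R(min(o)[1])
def st(t=""): print(t,"t",round(arm.current_t(),2),"p",np.round(arm.current_ee_pos(),4),"F",np.round(arm.current_force(),1),"w",round(arm.current_width(),4))
E
python3 - <<'E'
from h import *
print("ledge top L/R",plane("top",151,168.3,.045),"bottom",plane("top",151,176,0),plane("top",459,176,0),plane("top",340,176,0))
for n,u,v,h in [("tin",201,196,.09),("adh",267,203,.0),("clip",341,197,.03),("brush",430,196,.1)]: print(n,plane("top",u,v,h))
w=[.4412,-.1074]; Rw=best([*w,.12],-22)
arm.move_to([*w,.12],Rw); st("above")
arm.move_l([*w,.028],feed=.12); st("down")
arm.grip(.04); st("grip")
arm.move_l([*w,.11]); st("up")
save("top","w1",(300,200,450,310),4)
E
```

```text
ledge top L/R [0.71205889 0.45294931 0.045     ] bottom [0.69813894 0.46404026 0.        ] [ 0.71345129 -0.47069759  0.        ] [ 0.70560246 -0.10670771  0.        ]
tin [0.62342917 0.29348591 0.09      ]
adh [0.61998421 0.11105    0.        ]
clip [ 0.63650705 -0.10809226  0.03      ]
brush [ 0.63223659 -0.35719807  0.1       ]
above t 1.99 p [ 0.4416 -0.1082  0.1201] F [-0.4  0.4 -0.9] w 0.091
down t 2.91 p [ 0.4414 -0.1076  0.0284] F [ 1.  -0.9 -0. ] w 0.0911
grip t 3.55 p [ 0.4412 -0.1074  0.0281] F [0.2 0.7 4.2] w 0.0553
up t 4.25 p [ 0.4408 -0.1072  0.1094] F [-0.7 -0.5 -2.7] w 0.055
```

```bash
cat >> h.py <<'E'
def lower(z,floor,feed=.02,step=.001,f=4):
    "step down from z until the outside force pushes up, at most to floor"
    p=np.array(arm.current_ee_pos()); p[2]=z; arm.move_l(p,feed=.12); arm.sleep(.15); f0=arm.current_force()[2]
    while p[2]-step>=floor-1e-9:
        p[2]-=step; arm.move_l(p,feed=feed)
        if arm.current_force()[2]-f0>f: break
E
python3 - <<'E'
from h import *
c=[.480,.110]; 
Rc=arm.current_tool_rot(); a=np.degrees(np.arctan2(Rc[1,1],Rc[0,1])); print(a)
Rp=best([*c,.11],1.0)
arm.move_to([*c,.11],Rp); st()
lower(.014,.0085); st("low")
arm.grip(.08); st("open")
arm.move_l([*c,.13]); st("up")
# rim
r=[.4135,-.3504]; Rr=best([*r,.15],145.6)
arm.move_to([*r,.15],Rr); st("over rim"); print(arm.current_joint_positions())
save("side","s1",(230,200,430,420),2.5)
save("top","t1",(230,200,330,310),4)
E
```

```text
-22.00148195825085
 t 5.18 p [0.4797 0.1097 0.1095] F [-0.1 -0.6 -3.1] w 0.0546
low t 7.28 p [0.4798 0.1097 0.0101] F [-0.7  0.5  3.8] w 0.055
open t 7.86 p [0.4797 0.1097 0.01  ] F [ 0.6 -0.4  0.1] w 0.0801
up t 8.81 p [0.4795 0.1099 0.1294] F [0.5 0.  0.1] w 0.0801
over rim t 10.51 p [ 0.4139 -0.3495  0.1499] F [-0.1 -0.3  0.8] w 0.0798
[-4.65040833e+01  2.59239759e+01  9.33449911e+01  1.32701287e-02
  6.07509081e+01 -1.21817733e+01]
```

View pics/s1.png

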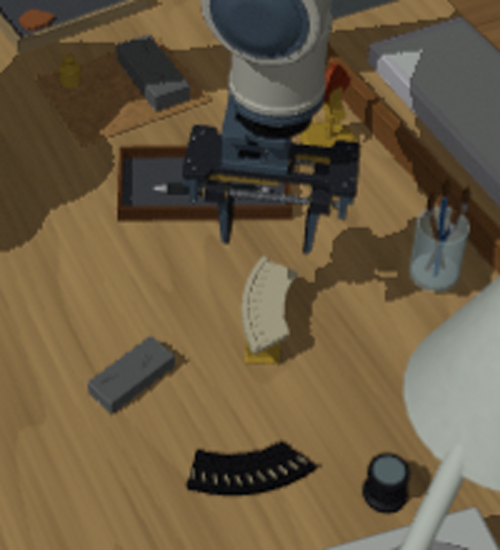

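View pics/full_t1.png

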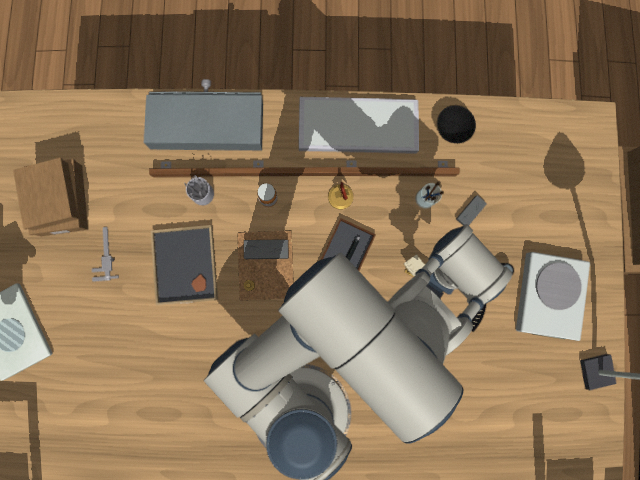

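The wax stands on the mat's +x part at top (265,249). In the side crop the rim is at (267,305) and the brass rest at (262,352). The black look-alike and the small grey block are untouched. Checking the rim centre across the two views before the grasp.

Run:
```python
from h import *
f=lambda x,y: plane("side",x/2.5+230,y/2.5+200,.047)
pr=proj("side",[.4135,-.3504,.047]); print("pred crop",(pr[0]-230)*2.5,(pr[1]-200)*2.5)
# side mask centroid of cream
im=cv2.imread("pics/full_s1.png")[:,:,::-1].copy()
x0,y0,x1,y1=322,298,352,345
m=cv2.inRange(cv2.cvtColor(im,cv2.COLOR_RGB2HSV)[y0:y1,x0:x1],(15,15,150),(40,80,255))
c=max(cv2.findContours(m,0,1)[0],key=cv2.contourArea); mm=m*0; cv2.drawContours(mm,[c],-1,1,-1)
ys,xs=np.nonzero(mm); Q=np.array([plane("side",x+x0,y+y0,.045)[:2] for x,y in zip(xs,ys)]); print(Q.mean(0))
w,v=np.linalg.eigh(np.cov(Q.T)); print(np.sqrt(w),np.degrees(np.arctan2(v[1,1],v[0,1])))
e=(Q-Q.mean(0))@v; s=e[np.abs(e[:,1])<.006]; print(e.min(0),e.max(0),s[:,0].min(),s[:,0].max(),v[:,0])
for x,y in [(262,257),(298,268),(290,345),(250,350)]: print((x,y),f(x,y)[:2].round(4))
g=lambda x,y: plane("top",x/4+299.6,y/4+199.6,.047)[:2].round(4)
for x,y in [(467,218),(571,288),(577,354),(418,252)]: print("top",g(x,y))
```

```text
pred crop 263.8068319263806 301.00111560676936
[ 0.41403853 -0.35097678]
[0.01226855 0.03210979] 56.596826752699585
[-0.02679141 -0.06301889] [0.02596233 0.06834917] -0.01833979150345175 0.025547511917577467 [-0.83481737  0.55052698]
(262, 257) [ 0.4431 -0.2896]
(298, 268) [ 0.4732 -0.3229]
(290, 345) [ 0.4102 -0.4188]
(250, 350) [ 0.367  -0.4061]
top [ 0.4698 -0.3278]
top [ 0.4197 -0.4044]
top [ 0.3718 -0.4087]
top [ 0.4446 -0.2918]
```

The two views agree: about 2 mm in position, yaw ≈ 57°.

Run:
```python
from h import *
r=[.4130,-.3500]; Rr=best([*r,.10],147)
arm.move_to([*r,.10],Rr)
arm.move_l([*r,.0405],feed=.08); st("down")
arm.grip(.035); st("grip")
arm.move_l([*r,.06],feed=.08); st("up")
save("side","s2",(290,250,420,370),5)
```

```text
down t 11.82 p [ 0.4132 -0.3502  0.0409] F [ 0.2  0.5 -0.6] w 0.0801
grip t 12.41 p [ 0.413  -0.35    0.0406] F [-0.7  0.7  4.6] w 0.048
up t 12.8 p [ 0.4132 -0.3502  0.0603] F [-1.  -0.1 -1.7] w 0.0482
```

View pics/s2.png

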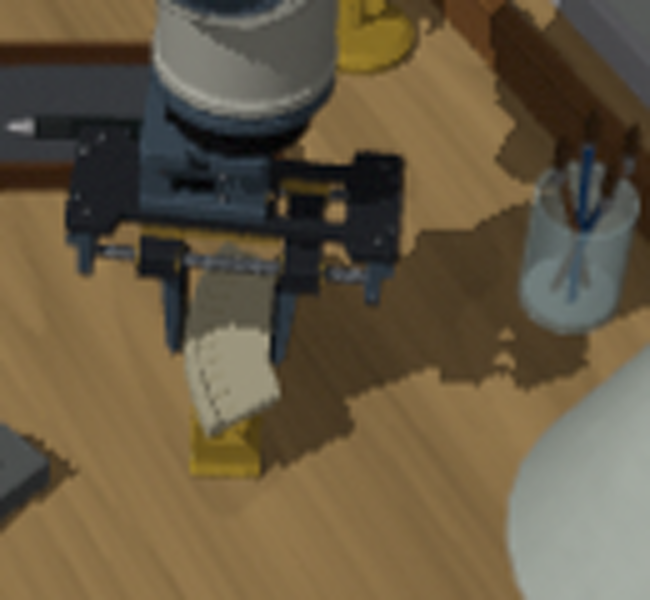

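The rim is held level between the pads, with the brass rest below at crop (225,460). I carry it high to clear the jars and lay it in the finds tray.

Run:
```python
from h import *
arm.move_l([.4130,-.3500,.2],feed=.2)
c=[.469,.3516]
Rp=R(184.5)
q=arm.solve_ik([*c,.2],Rp); print(q)
Rc=arm.current_tool_rot(); print("jaw now",np.degrees(np.arctan2(Rc[1,1],Rc[0,1])))
if Rc[:,1]@R(147)[:,1]<0: Rp=R(4.5)
arm.move_to([*c,.2],Rp); st()
lower(.012,.0065,step=.0008,f=2.0); st("low")
arm.grip(.066); st("open")
arm.move_l([*c,.15],feed=.2); st("up")
p=[.36,-.02,.25]; arm.move_to(p,best(p,0)); st()
save("top","t2",(130,140,490,310),2.2)
```

```text
[ 3.10223211e+01  2.59346044e+01  8.37756666e+01 -2.54444375e-14
  7.02897289e+01 -1.53477679e+02]
jaw now -33.00337338409388
 t 16.2 p [0.4695 0.3509 0.2   ] F [-0.7 -0.4 -0.2] w 0.0479
low t 19.57 p [0.4694 0.3509 0.0072] F [ 0.2  0.6 -0.7] w 0.048
open t 20.05 p [0.4694 0.3509 0.0072] F [ 0.2  0.1 -0.1] w 0.066
up t 20.92 p [0.4684 0.3513 0.149 ] F [-0.2 -1.  -0.4] w 0.0659
 t 22.4 p [ 0.3605 -0.0196  0.2498] F [ 0.2 -0.3  0.4] w 0.0662
```

View pics/t2.png

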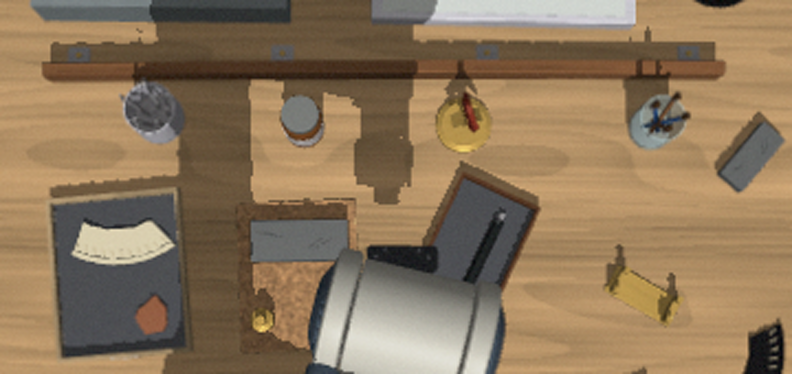

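The rim lies flat in the finds tray at crop (122,242). The wax is at (298,241), the bare rest at (641,295) and the pencil at (485,250). One composite close-up of rest and pencil from both cameras.

Run:
```python
from h import *
S=arm.snapshot("side"); cv2.imwrite("pics/full_s3.png",S[:,:,::-1])
T=cv2.imread("pics/full_t2.png")[:,:,::-1].copy()
z=lambda im,b,s: cv2.resize(im[b[1]:b[3],b[0]:b[2]],None,fx=s,fy=s,interpolation=cv2.INTER_CUBIC)
a=z(T,(400,245,445,295),8); b=z(S,(310,290,355,350),8)[:400]; c=z(T,(330,210,380,275),8)[:400]
h=max(x.shape[0] for x in(a,b,c)); 
cv2.imwrite("pics/m.png",np.hstack([np.pad(x,((0,h-x.shape[0]),(0,0),(0,0))) for x in(a,b)]+[np.pad(z(T,(335,212,375,280),6)[:h],((0,max(0,h-408)),(0,0),(0,0)))[:h]])[:,:,::-1][:600,:960][:, :800] if True else 0)
# yellow rest mask blobs
for n,im,bx in(("top",T,(395,240,450,300)),("side",S,(305,285,365,360))):
    x0,y0,x1,y1=bx; m=cv2.inRange(cv2.cvtColor(im,cv2.COLOR_RGB2HSV)[y0:y1,x0:x1],(15,140,60),(35,255,255))
    ys,xs=np.nonzero(m); print(n,len(xs),xs.min()+x0,xs.max()+x0,ys.min()+y0,ys.max()+y0)
```

```text
top 425 405 439 261 287
side 500 308 346 286 345
```

View pics/m.png

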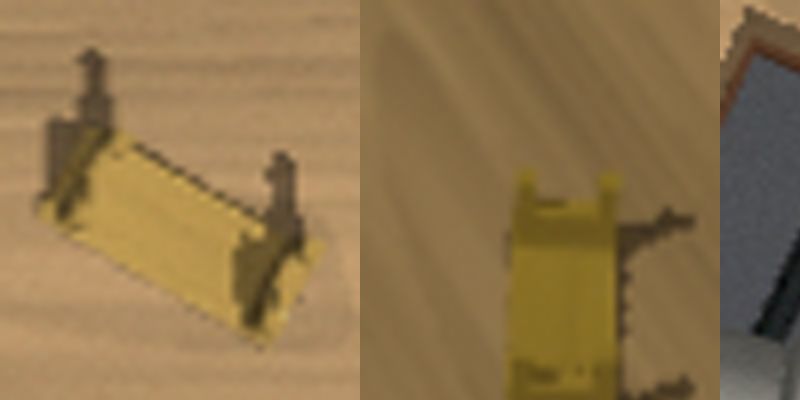

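Left panel (top view): base corners at (38,210) and (268,347), with the right-end corner at (325,240). Middle panel (side view): the far fork's prong tops are at (527,172) and (610,178). I fit the rest pose from these and check it with projected corners.

Run:
```python
from h import *
A=lambda x,y,z: plane("top",400-.44+x/8,245-.44+y/8,z)
B=lambda x,y,z: plane("side",310-.44+(x-360)/8,290-.44+y/8,z)
a,b=A(38,210,.006),A(268,347,.006); print(a,b,np.linalg.norm(a-b),np.degrees(np.arctan2(*(a-b)[1::-1])))
for z in(.006,.04): print("TR",z,A(325,240,z), "TL",A(120,130,z))
p1,p2=B(527,172,.04),B(610,178,.04); print("prongs far",p1,p2,np.linalg.norm(p1-p2),np.degrees(np.arctan2(*(p2-p1)[1::-1])))
# mask + overlay with estimate
yaw=np.degrees(np.arctan2(*(a-b)[1::-1])); u=(a-b)[:2]/np.linalg.norm((a-b)[:2]); n=np.array([u[1],-u[0]])
c=(a+b)[:2]/2+n*.02; print("centre",c,"yaw",yaw)
pf=(p1+p2)[:2]/2; print("centre from far fork",pf-u*.04)
T=cv2.imread("pics/full_t2.png"); S=cv2.imread("pics/full_s3.png"); out=[]
def Z(im,bx,s,name):
    x0,y0,x1,y1=bx; o=cv2.resize(im[y0:y1,x0:x1],None,fx=s,fy=s,interpolation=cv2.INTER_CUBIC)
    P=[(sx*.05,sy*.02,.006,(0,0,255)) for sx in(1,-1) for sy in(1,-1)]+[(sx*xx,sy*yy,.04,(255,0,0)) for sx in(1,-1) for sy in(1,-1) for xx in(.04,) for yy in(.011,.019)]
    for x,y,z,col in P:
        w=np.r_[c+u*x+n*y,z]; q=proj(name,w); cv2.circle(o,(int((q[0]-x0+.5)*s),int((q[1]-y0+.5)*s)),3,col,-1)
    return o
o1=Z(T,(395,240,450,300),7,"top"); o2=Z(S,(315,300,357,360),7,"side")
cv2.imwrite("pics/ov.png",np.hstack([o1,o2]))
```

```text
[ 0.42247265 -0.29992321  0.006     ] [ 0.37249677 -0.38641503  0.006     ] 0.09989205340117291 59.98022624979251
TR 0.006 [ 0.41247629 -0.40808854  0.006     ] TL [ 0.45258252 -0.33074244  0.006     ]
TR 0.04 [ 0.41129304 -0.39971884  0.04      ] TL [ 0.45059032 -0.32393282  0.04      ]
prongs far [ 0.4196574  -0.30742037  0.04      ] [ 0.44575131 -0.32285884  0.04      ] 0.03031894131544184 -30.61069549222753
centre [ 0.41480177 -0.3531751 ] yaw 59.98022624979251
centre from far fork [ 0.4126924  -0.34977372]
```

View pics/ov.png

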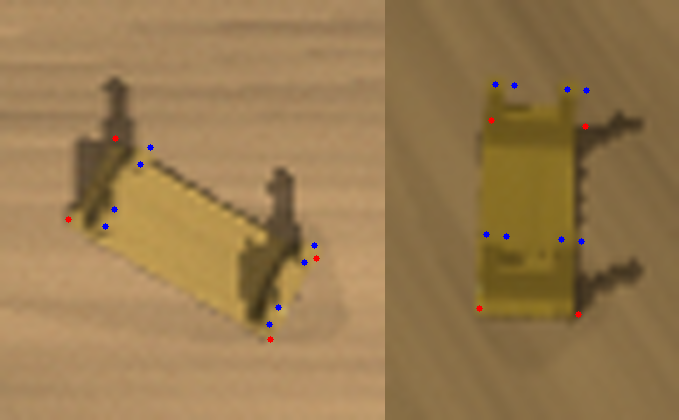

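Yaw ≈ 60° agrees in both views. The two centre estimates differ by ~3 mm laterally, so I'll check with the pencil over the forks. Next I clear the view and measure the pencil and the ledge front numerically.

Run:
```python
from h import *
q=np.array(arm.current_joint_positions()); q[0]+=50; arm.move_joints(q.tolist())
T=arm.snapshot("top"); S=arm.snapshot("side")
cv2.imwrite("pics/full_t4.png",T[:,:,::-1]); cv2.imwrite("pics/full_s4.png",S[:,:,::-1]); st()
for n,im,corn in(("top",T,0),("side",S,0)):
    # tray interior polygon projected from measured tray pose
    c=np.array([.4527,-.1137]); a=np.radians(-24); u=np.array([np.cos(a),np.sin(a)]); v=np.array([-u[1],u[0]])
    P=np.array([proj(n,np.r_[c+u*x+v*y,.006]) for x,y in((.1,.048),(.1,-.048),(-.1,-.048),(-.1,.048))])
    M=np.zeros(im.shape[:2],np.uint8); cv2.fillPoly(M,[P.astype(np.int32)],255)
    V=im.max(2); print(n,"floor V pct",np.percentile(V[M>0],[5,15,50,85,97,99]))
    d=((V<45)&(M>0)).astype(np.uint8)
    k,l,s,ce=cv2.connectedComponentsWithStats(d)
    i=1+np.argmax(s[1:,4]); ys,xs=np.nonzero(l==i)
    Q=np.array([plane(n,x,y,.0135)[:2] for x,y in zip(xs,ys)]); m=Q.mean(0); w,e=np.linalg.eigh(np.cov(Q.T)); t=(Q-m)@e
    print(len(Q),m,"ang",np.degrees(np.arctan2(e[1,1],e[0,1])),"ext",t.min(0),t.max(0), "mid",m+e[:,1]*(t[:,1].min()+t[:,1].max())/2)
    b=((V>120)&(M>0)).astype(np.uint8); k,l,s,ce=cv2.connectedComponentsWithStats(b)
    for i in range(1,k):
        if s[i,4]>=2: print(" bright",s[i,4],plane(n,*ce[i],.0115)[:2])
# ledge front top edge: strong brightness change along columns
for u in (370,385,400): print("ledge col",u,[int(x) for x in T[158:182,u].max(1)],plane("top",u,168.3,.045)[:2],plane("top",u,176,0)[:2])
```

```text
t 23.91 p [0.2472 0.2631 0.2498] F [ 0.6 -1.   0.9] w 0.0662
top floor V pct [35.   53.   83.   85.   88.   99.66]
199 [ 0.46019818 -0.13011609] ang 154.43808683909924 ext [-0.00804768 -0.05821922] [0.00768523 0.06086907] mid [ 0.45900295 -0.1295444 ]
 bright 5 [ 0.51832366 -0.16072809]
 bright 10 [ 0.39903216 -0.1027726 ]
side floor V pct [23.   37.1  59.   60.   66.   96.38]
173 [ 0.45459558 -0.13033998] ang 152.3614005658512 ext [-0.01226759 -0.06584302] [0.01256405 0.05653358] mid [ 0.45871916 -0.13249928]
 bright 5 [ 0.39644818 -0.09805818]
ledge col 370 [140, 97, 99, 97, 99, 103, 100, 104, 95, 115, 120, 120, 114, 111, 126, 106, 94, 95, 157, 172, 164, 167, 172, 178] [ 0.72098973 -0.19195319] [ 0.70733347 -0.19740039]
ledge col 385 [169, 127, 100, 97, 95, 92, 103, 100, 96, 115, 126, 121, 114, 118, 129, 113, 97, 113, 161, 173, 171, 171, 174, 181] [ 0.72192311 -0.23636457] [ 0.70825876 -0.24295096]
ledge col 400 [155, 107, 104, 97, 93, 95, 94, 99, 97, 115, 129, 124, 124, 120, 129, 116, 95, 109, 157, 172, 173, 174, 174, 179] [ 0.7229011  -0.28094289] [ 0.70922523 -0.28867232]
```

Pencil: centre ≈ (0.459,-0.130), button heading -25.6°, barrel length 119 mm, which is right. Ledge front: x≈0.7075 at y=-0.2, turned about 1°. The gaps between the jars are too tight for the 178 mm wide gripper body. The left ledge end beyond the probe tin, y≈0.432, gives clearance. I pick now.

Run:
```python
from h import *
u=np.array([np.cos(np.radians(-25.6)),np.sin(np.radians(-25.6))])
g=np.array([.4589,-.1302])-.012*u
off=None
for o in (0,180):
    L=[arm.solve_ik(p,R(a+o)) for p,a in(([*g,.0075],64.4),([.62,.432,.025],91),([.41,-.35,.03],150))]
    print(o,[None if x is None else np.round(x,0).tolist() for x in L])
    if off is None and all(x is not None for x in L): off=o
print("off",off)
Rg=R(64.4+off)
arm.move_to([*g,.12],Rg); arm.grip(.036)
arm.move_l([*g,.0078],feed=.1); st("down")
arm.grip(.004); st("grip")
arm.move_l([*g,.05],feed=.1); st("up")
save("side","s5",(250,200,400,320),5)
open("off","w").write(str(off))
```

```text
0 [[-23.0, 35.0, 111.0, -0.0, 34.0, -87.0], [30.0, 49.0, 65.0, -0.0, 65.0, -61.0], [-47.0, 36.0, 100.0, -0.0, 44.0, 163.0]]
180 [[-23.0, 35.0, 111.0, -0.0, 34.0, 93.0], [30.0, 49.0, 65.0, -0.0, 65.0, 119.0], [-47.0, 36.0, 100.0, -0.0, 44.0, -17.0]]
off 0
down t 27.49 p [ 0.4484 -0.1251  0.0082] F [-0.1  0.3 -1.1] w 0.0361
grip t 27.97 p [ 0.4482 -0.1251  0.008 ] F [-0.7  1.2  6.5] w 0.0135
up t 28.54 p [ 0.448  -0.125   0.0498] F [ 0.2  0.2 -0.3] w 0.0139
```

View pics/s5.png

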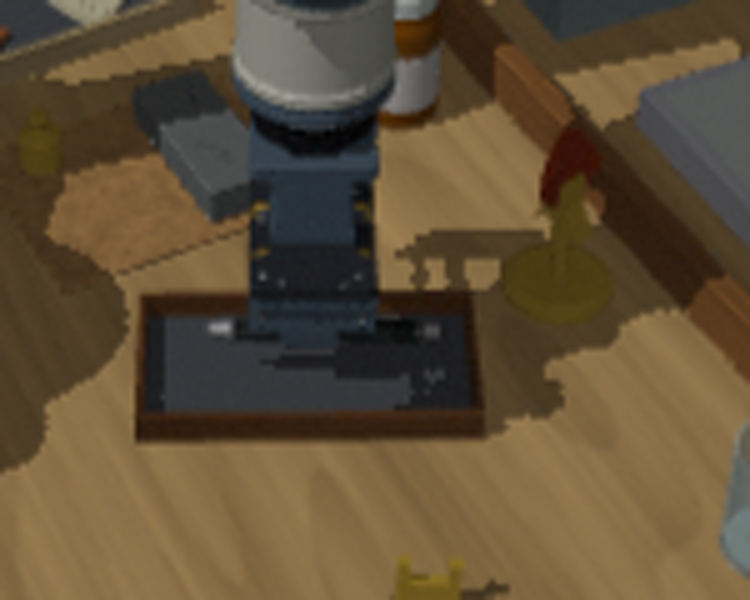

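The pencil is held level: point at crop (210,328), button at (430,330), width 13.7 mm, so it is on the flats. Now I push the button against the ledge's left end.

Run:
```python
from h import *
p=np.array(arm.current_ee_pos()); arm.move_l([p[0],p[1],.2],feed=.2)
q=np.array([.598,.432,.2]); Rp=R(91)
arm.move_to(q,Rp); st()
q[2]=.024; arm.move_l(q,feed=.15); arm.sleep(.2); f0=np.array(arm.current_force()); st("low")
d=np.array([1,.0164,0])
arm.move_l(q+d*.011,feed=.04)
x=.011
while x<.036:
    x+=.001; arm.move_l(q+d*x,feed=.02); f=np.array(arm.current_force())-f0
    print(round(x,4),round(arm.current_ee_pos()[0],4),f.round(1))
    if -f[0]>16: break
st("pushed")
save("top","t6"); save("side","s6")
```

```text
t 31.57 p [0.5986 0.4308 0.2002] F [-0.8  0.  -0.1] w 0.0141
low t 33.09 p [0.5983 0.4322 0.0247] F [-0.4 -0.9  0.6] w 0.0136
0.012 0.61 [0.8 0.8 0.1]
0.013 0.611 [ 0.2  0.8 -1.4]
0.014 0.6121 [ 0.4  0.8 -1.1]
0.015 0.6128 [-1.2  1.4 -0.9]
0.016 0.6137 [-3.8  0.4 -0.4]
0.017 0.615 [-2.8  0.6 -0.8]
0.018 0.6161 [-3.4  0.2 -0.8]
0.019 0.6171 [-3.1  1.4 -1.1]
0.02 0.6181 [-3.4  1.1 -1.4]
0.021 0.6186 [-5.8  1.6 -1.3]
0.022 0.6187 [-8.8  1.2  0. ]
0.023 0.6188 [-13.    0.3   0.2]
0.024 0.619 [-16.9   1.3   1.1]
pushed t 36.77 p [0.619  0.4321 0.023 ] F [-17.3   0.4   1.7] w 0.0136
```

The force was flat at ~3–4 N over about 6 mm, then rose steeply to 17 N against the stop: the button is home. Now to the rest, lowering with force feedback.

Run:
```python
from h import *
p=np.array(arm.current_ee_pos()); arm.move_l([.59,p[1],p[2]],feed=.1); arm.move_l([.585,p[1],.2],feed=.2)
u=np.array([np.cos(np.radians(60)),np.sin(np.radians(60))])
c=np.array([.4135,-.3515])-.012*u
Rr=R(150)
arm.move_to([*c,.2],Rr); st()
arm.move_l([*c,.052],feed=.15); arm.sleep(.2); f0=np.array(arm.current_force()); st("hover")
save("side","s7"); save("top","t7")
z=.052
while z>.0255:
    z-=.0015; arm.move_l([*c,z],feed=.03); f=np.array(arm.current_force())-f0
    if np.abs(f).max()>3.5: print(round(z,4),f.round(1))
    if f[2]>5: break
st("low")
# feel sideways
n=np.array([u[1],-u[0]]); print("side f",(np.array(arm.current_force())-f0)[:2]@n)
S=cv2.imread("pics/full_s7.png"); T=cv2.imread("pics/full_t7.png")
S2=arm.snapshot("side")[:,:,::-1]
z8=lambda im,b,s: cv2.resize(im[b[1]:b[3],b[0]:b[2]],None,fx=s,fy=s,interpolation=cv2.INTER_CUBIC)
cv2.imwrite("pics/v.png",np.hstack([z8(S,(290,270,370,370),5),z8(S2,(290,270,370,370),5)]))
```

```text
t 41.73 p [ 0.4077 -0.3617  0.2   ] F [ 0.8  0.3 -0.6] w 0.0133
hover t 43.06 p [ 0.4078 -0.3622  0.0527] F [ 0.5 -0.6 -0.5] w 0.0137
0.0265 [-2.6  1.2 10.8]
low t 47.41 p [ 0.4076 -0.362   0.0269] F [-2.1  0.5 10.2] w 0.0134
side f -2.8483606435955124
```

The pencil seated at the expected height (TCP 0.0269, predicted 0.0265–0.027), not on the prong tops. Release, retreat, and take the last look.

Run:
```python
from h import *
arm.grip(.036); st("open")
p=np.array(arm.current_ee_pos()); arm.move_l([p[0],p[1],.06],feed=.08); arm.move_l([p[0],p[1],.2],feed=.2)
q=np.array(arm.current_joint_positions()); q[0]+=60; arm.move_joints(q.tolist()); st("away")
T=arm.snapshot("top"); S=arm.snapshot("side"); cv2.imwrite("pics/full_t8.png",T[:,:,::-1]); cv2.imwrite("pics/full_s8.png",S[:,:,::-1])
z=lambda im,b,s: cv2.resize(im[b[1]:b[3],b[0]:b[2]],None,fx=s,fy=s,interpolation=cv2.INTER_CUBIC)
a=z(T,(390,235,450,300),6); b=z(S,(300,280,365,360),5); 
a=a[:390]; b=cv2.copyMakeBorder(b[:390],0,max(0,390-b.shape[0]),0,0,0)
c=z(T,(130,150,490,310),1.9)
top=np.hstack([a,b]); W=max(top.shape[1],c.shape[1]); f=lambda x:np.pad(x,((0,0),(0,W-x.shape[1]),(0,0)))
o=np.vstack([f(top[:290]) if 0 else f(top),f(c)]); o=cv2.resize(o,None,fx=min(1,600/o.shape[0]),fy=min(1,600/o.shape[0]),interpolation=cv2.INTER_AREA)
cv2.imwrite("pics/fin.png",o[:,:,::-1]); print(o.shape)
```

```text
open t 48.0 p [ 0.4075 -0.3619  0.0264] F [-0.2 -0.6  0.1] w 0.0359
away t 51.38 p [0.5168 0.171  0.1987] F [-0.4  0.2  0. ] w 0.0363
(600, 592, 3)
```

View pics/fin.png

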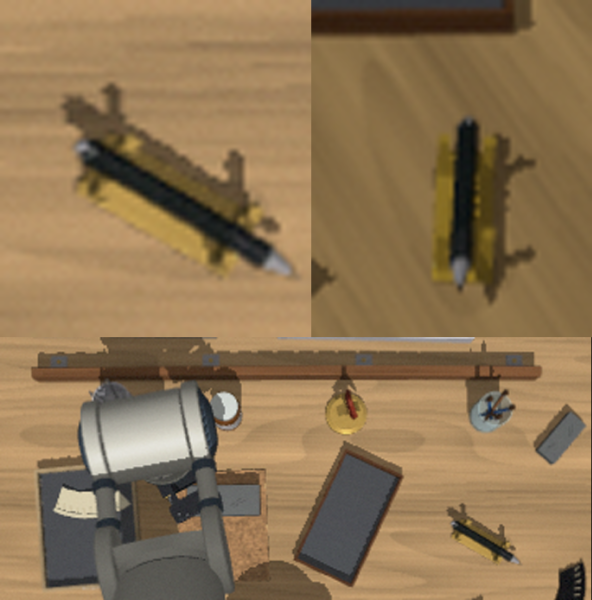

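The pencil lies in both forks, with the button at the far end (85,150) and the point at (290,268). The rim and wax are as placed, and the jars are unmoved. Handing in.

Run:
```python
from h import *
arm.sign_off(); print(arm.current_t())
```

```text
the job is handed in; nothing more can be done
the job is handed in; nothing more can be done
```

The job is done and handed in at about 51 s on the robot's clock, inside the 70 s limit.

- **Wax block:** it stands flat on the free +x part of the cork mat.
- **Rim piece:** it lies flat in the finds tray. I opened the gripper about 1 mm above the calculated floor height, because no contact force showed before release.
- **Pencil button:** I pushed it against the left end of the ledge, since the gaps between the jars were too tight for the gripper body. The force held at about 3–4 N over some 6 mm of travel, then climbed to 17 N against the stop, so the button went fully home. I did not check the exposed point separately.
- **Pencil in the rest:** it touched the fork seats at the expected height (TCP 0.027 m). The last pictures show it lying between the prongs of both forks.

**Checks that disagreed:** the top and side cameras put the rest's centre about 3 mm apart. I used a position between the two, and the force-guarded lowering found the seats cleanly. In the last top view the arm hid part of the cork mat, the finds tray and the probe tin. Everything else in that view was where it started.

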